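# Bring the waiting lens job in off the roller track

## Task

A lens job is waiting on the roller track at the right of the edger. Roll its tray along the rollers all the way against the end stop at the near end, where the hold-down strips are cut away, lift it straight up off the track, and set it down gently, right way up, wholly on the rubber mat behind the frame warmer with its long sides along the mat's long sides. Keep the tray level so that both lens blanks stay lying in their pockets, and leave the other things where they are.

Things in the scene. Friction and masses are not known exactly. Their poses are not given: they have to be found in the camera images.
- job_tray: Loose grey tray, 158 x 98 x 68 mm, about 0.3 kg; origin: centre of its underside, x along its length, z up. Underside flat (runners), floor top at z 6; flanges 10 mm wide along both long sides at z 3 to 6. Walls to z 28 enclose two 72 x 72 mm pockets (centres x -40 and +40), one blank in each. Across the middle stands an upright grip. Symmetrical end to end.
- tray_grip (a point): Centre of the tray's upright grip, 54 mm above the tray's underside: a bar 12 mm thick (along tray x), 60 mm long (along tray y), 24 mm tall, its top at 68 mm, on an 8 mm web. Below it on both sides lie the blanks, their tops 15 mm above the tray's underside.
- track: Fixed bench-top roller track, 358 x 125 x 58 mm; origin: centre of its underside; its x axis points along it, away from the end stop (away from the robot). 11 free-turning rollers, tops at z 40, carry the tray between side profiles 105 mm apart. From x 0 to +172 two steel strips 86 mm apart overhang the tray's flanges (3 mm above them): there the tray cannot be lifted, only rolled.
- stop_face (a point): Middle of the end stop's rubber bumpers, on the track's near end (track x -170, z 49). A tray rolled home touches here: its origin is then 79 mm from this point along the track, at track x -91. Over the 170 mm next to the stop the strips are cut away, so a tray within about 10 mm of the stop lifts straight up; after 20 mm it is clear of track and stop.
- bench_mat: Flat dark rubber mat, 200 x 130 x 5 mm, fixed on the bench behind the round frame warmer, left of the edger; origin: centre of its underside, x along its 200 mm length. To its right stands the edger's water box (x over 0.59 m, top at 0.28 m), to its left the desk (top 0.035 m); the frame warmer in front of it is 0.22 m tall and the edger's front part, between track and mat, under 0.20 m.
- blank_near: Pale round uncut lens blank, 65 mm diameter, 9 mm thick, 18 g, loose in the tray pocket nearer the end stop; origin: centre of its underside.
- blank_far: Pale round uncut lens blank, 67 mm diameter, 9 mm thick, 18 g, loose in the tray's other pocket; origin: centre of its underside.
- spectacles: Bystander: folded thin wire-framed spectacles, 129 mm long, on the desk left of the mat; leave alone.
- lens_packet: Bystander: flat paper lens packet, 74 x 72 x 9 mm, on the desk left of the mat; leave alone.
- screwdriver: Bystander: small screwdriver, 152 mm long, lying on the bench alongside the track, between it and the edger; leave alone.

How it is judged:
By the outcome, as a careful person would: the job done as asked, in the order asked, and still so for the second after the job is handed in, with the robot touching nothing.
It also fails if it takes over 54 s, if anything falls off the work surface, if the arm or the gripper's body presses on something with over 40 N, if the wrist force passes 120 N, or if a joint passes its speed limit or range.

## Robot

A 6-joint arm with a two-finger parallel gripper is mounted at the origin on a cart in front of the work surface, level with it; the furniture and walls round the work are solid. World frame = base frame: x ahead of the robot, y to its left, z up, the work surface at z = 0. Lengths are in m, angles in rad, forces in N, time in s.
With the tool pointing down it reaches from about 0.4 to 0.825 m from the base axis. Payload 7 kg.
Tool frame: the origin (TCP) lies at the very end of the fingers, on their centre line; the grasp point (between the pads) lies 19 mm behind it; z points along the fingers, y is the line along which they close (so a half turn about z gives the same grasp; the last joint's range is limited). The gripper opens to 88 mm and grips with 3 to 60 N. Pads are 19 mm wide; open, the fingers measure 130 mm over their backs; the gripper's body (78 mm by 193 mm) begins 47 mm behind the grasp point.
Start: joints at [-0.924, 0.359, 0.012, 0, -1.224, -0.288], TCP at [0.237, -0.632, 0.227] pointing down, gripper open.
Joint ranges: [-3.07, 3.07], [-1.43, 2.12], [-1.02, 1.25], [-3.03, 1.67], [-3.05, -0], [-3.03, 3.03]. Speed limits (rad/s): [2.39, 2.39, 3.01, 3.14, 3.14, 3.14].

## Interface

Orientations are given as a unit quaternion [w, x, y, z].
In Python, from bench import manip gives the robot as it stands. Calls block until the motion is done:
- manip.movep(position, orientation): joint-space move of the TCP to a pose.
- manip.move_linear(position, rotation=None, speed=0.15, threshold=None): straight line of the TCP; rotation=None keeps the orientation; speed is the mean speed in m/s. With threshold (N) it stops when the force on the tool has changed by that much, and returns True; else False.
- manip.movej(angles): joint-space move.
- manip.set_gripper(opening): opening from 0.0 (shut) to 1.0 (fully open); the grip force is fixed at half the most; returns when the fingers have stopped.
- manip.pause(seconds).
- manip.ik(position, orientation): joint angles nearest the present ones, or None.
- manip.get_state(): the state.
- manip.snapshot(name): name is "scene" or "top" or "wrist"; returns a dict with "img" (420x560x3 uint8, red, green, blue), "fx", "fy", "cx", "cy" (pixels), "position" and "orientation" of the camera in the world; the wrist camera has in their place "mount" (4x4, takes a point from camera to tool coordinates, whose origin is the TCP and whose axes are the flange's). Camera axes: x right, y down, z forward; pixel columns grow to the right and rows downward; lengths in m; the calibration is good to about 2 mm. A picture is of the moment at which its call begins: read the wrist's pose just before it. There is no depth.
A pose or a line that the arm cannot do raises manip.IKError and nothing moves.
- manip.job_done(): hands the job in; it is judged then, once.
The state is a dict: "clock": time; "q": joint angles; "dq": joint speeds; "effort": joint torques, N m; "position": TCP position; "ee_rot": TCP orientation; "contact_force": force on the tool from outside, world axes, zero at the start; "ft_torque": the same for the moment, N m; "opening": opening from 0.0 (shut) to 1.0 (fully open); "finger_force": force on a finger pad.
Only numpy, scipy, OpenCV 4.12 (cv2) and the standard library are available. Lean on these libraries where they do the work, as an engineer would, in place of code of your own. Each camera call takes 0.05 s, during which the arm holds its last target. There are 200 camera calls.

## Working session

There is one attempt and no reset: what is moved stays moved. The work goes in short steps, each a Python script; the robot and the scene stay as the last script left them, time stands still between calls to the robot, and variables do not carry over. Pictures are saved under pics/ and viewed, at most 10 in all, crops included, and the job is handed in when it is done.

```bash
mkdir -p pics; ls; cat > h.py <<'E'
import numpy as np, cv2
from scipy.spatial.transform import Rotation as R
from bench import manip
def rot(q): return R.from_quat([q[1],q[2],q[3],q[0]]).as_matrix()
def snap(name,fn=None):
    st=manip.get_state(); s=manip.snapshot(name)
    if name=="wrist":
        T=np.eye(4);T[:3,:3]=rot(st["ee_rot"]);T[:3,3]=st["position"];M=T@np.array(s["mount"])
    else:
        M=np.eye(4);M[:3,:3]=rot(s["orientation"]);M[:3,3]=s["position"]
    s["M"]=M
    if fn: cv2.imwrite("pics/"+fn+".png",s["img"][:,:,::-1]); np.savez("pics/"+fn+".npz",**{k:s[k] for k in("img","fx","fy","cx","cy","M")})
    return s
def ray(s,u,v):
    d=s["M"][:3,:3]@np.array([(u-s["cx"])/s["fx"],(v-s["cy"])/s["fy"],1]);return s["M"][:3,3],d/np.linalg.norm(d)
def onz(s,u,v,z):
    o,d=ray(s,u,v);return o+d*(z-o[2])/d[2]
def tri(a,b):
    (o1,d1),(o2,d2)=a,b
    t=np.linalg.lstsq(np.c_[d1,-d2],o2-o1,rcond=None)[0];p,q=o1+d1*t[0],o2+d2*t[1]
    return (p+q)/2,np.linalg.norm(p-q)
def proj(s,p):
    c=np.linalg.inv(s["M"])@np.r_[p,1];return s["fx"]*c[0]/c[2]+s["cx"],s["fy"]*c[1]/c[2]+s["cy"]
def load(fn): return dict(np.load("pics/"+fn+".npz"))
E
python3 - <<'E'
from h import *
for n in("scene","top","wrist"):
    s=snap(n,n+"0");print(n,s["M"].round(3).tolist(),s["fx"],s["cx"],s["cy"])
st=manip.get_state();print(st)
E
```

```text
pics
scene [[-0.293, -0.603, 0.742, -0.523], [-0.956, 0.182, -0.229, 0.413], [0.003, -0.777, -0.63, 0.961], [0.0, 0.0, 0.0, 1.0]] 488.81199852081437 281.74245012338434 208.41630476829062
top [[-0.008, -0.996, 0.086, 0.425], [-1.0, 0.007, -0.017, 0.125], [0.016, -0.086, -0.996, 1.155], [0.0, 0.0, 0.0, 1.0]] 480.80205292397875 283.5220263005959 208.13568749233434
wrist [[-0.353, 0.903, 0.246, 0.171], [0.936, 0.34, 0.094, -0.657], [0.002, 0.263, -0.965, 0.384], [0.0, 0.0, 0.0, 1.0]] 353.49649720701746 276.92161675058486 211.39644320598188
{'clock': 0.15, 'q': array([-9.23909892e-01,  3.59207091e-01,  1.12739840e-02, -2.29878538e-04,
       -1.22409072e+00, -2.88075605e-01]), 'dq': array([-0.00027   , -0.00209384,  0.00207305,  0.00148666, -0.00090639,
        0.00181004]), 'effort': array([-1.15838033e-03, -5.83276820e+01,  2.93292063e+01,  7.00124234e+00,
        8.81296262e-03, -1.22170604e-04]), 'position': array([ 0.23685928, -0.63169148,  0.22585427]), 'ee_rot': array([-1.80099975e-04, -1.78406033e-01,  9.83956757e-01,  5.96602708e-04]), 'contact_force': array([-0.65629191, -0.90647167, -0.13585818]), 'ft_torque': array([ 0.02571192, -0.02507735, -0.00448202]), 'finger_force': 0.0, 'opening': 0.9993816909470162}
```

View pics/top0.png

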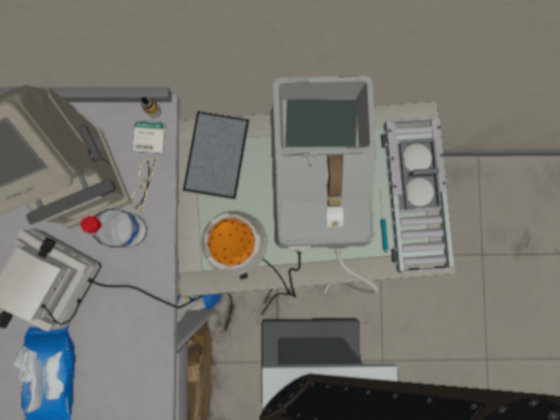

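View pics/scene0.png

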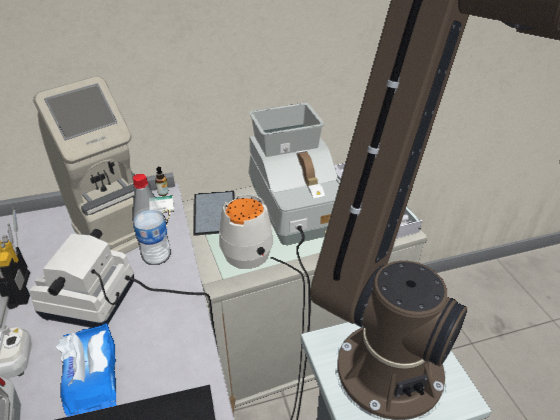

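View pics/wrist0.png

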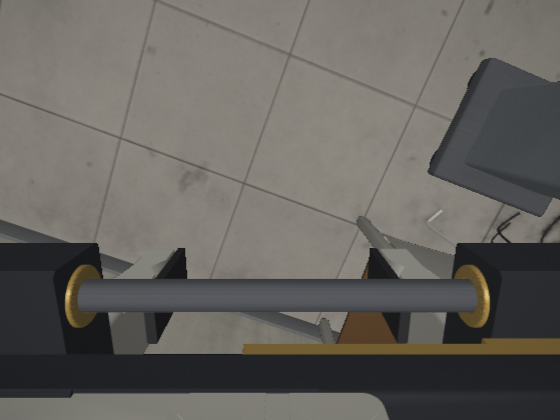

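The top view shows the mat with corners at about (200,112), (248,119), (236,197) and (184,190). The track runs from (412,120) to (425,270), with the tray at the far part and blanks near (418,157) and (420,191). The scene view has the track hidden by the arm and the edger, and the wrist view shows only the floor. Next I'll enlarge the top view.

```bash
python3 - <<'E'
from h import *
s=load("top0");im=s["img"][:,:,::-1]
a=cv2.resize(im[105:285,375:465],None,fx=3.3,fy=3.3,interpolation=cv2.INTER_CUBIC)
b=cv2.resize(im[100:205,175:260],None,fx=4.5,fy=4.5,interpolation=cv2.INTER_CUBIC)
H=max(a.shape[0],b.shape[0]);o=np.zeros((H,a.shape[1]+b.shape[1],3),np.uint8);o[:a.shape[0],:a.shape[1]]=a;o[:b.shape[0],a.shape[1]:]=b
cv2.imwrite("pics/crop.png",o);print(o.shape)
for n,u,v,z in[("near end",425,270,.058),("far end",412,120,.058),("grip",419,174,.108),("bl1",418,157,.055),("bl2",420,191,.055)]:print(n,onz(s,u,v,z).round(3))
m=cv2.inRange(s["img"],(40,45,50),(105,115,125));m[:, :178]=0;m[:,255:]=0;m[:100]=0;m[205:]=0
c=max(cv2.findContours(m,0,2)[0],key=cv2.contourArea);r=cv2.minAreaRect(c);print(r)
for p in cv2.boxPoints(r):print(onz(s,*p,.005).round(4))
E
```

```text
(594, 679, 3)
near end [ 0.376 -0.214  0.058]
far end [ 0.724 -0.196  0.058]
grip [ 0.589 -0.193  0.108]
bl1 [ 0.637 -0.208  0.055]
bl2 [ 0.558 -0.21   0.055]
((215.6896209716797, 154.09228515625), (53.98930740356445, 83.12730407714844), 10.007979393005371)
[0.5689 0.3495 0.005 ]
[0.7697 0.3164 0.005 ]
[0.7458 0.1869 0.005 ]
[0.5454 0.222  0.005 ]
```

View pics/crop.png

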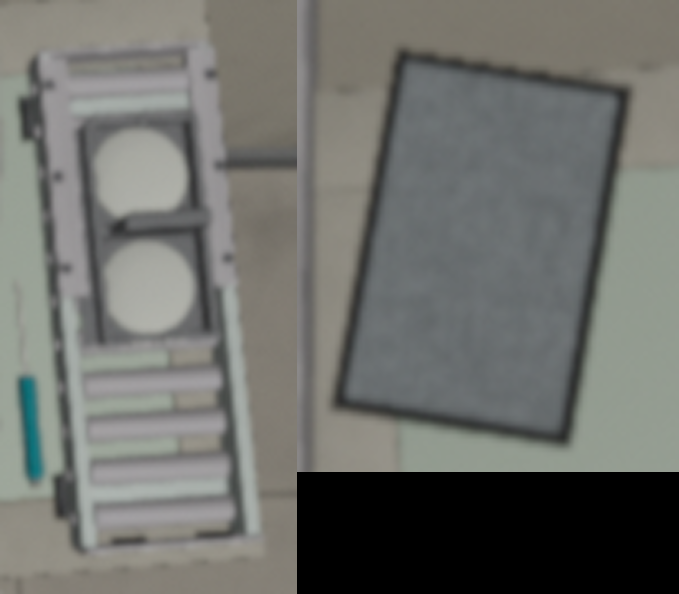

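The crop shows the tray under the strips: blank centres at about crop (140,172) and (150,287), the grip bar from (115,225) to (207,218), and the stop at the bottom at (170,543). The mat measures 203 x 132 mm with its centre at (0.657, 0.269) and its long axis at about −9.6°. The track is near the expected position, so next I'll take two wrist views.

```bash
cat >> h.py <<'E'
def quat(yaw,sgn):  # tool down, tool y = sgn*(cos yaw, sin yaw)
    y=sgn*np.array([np.cos(yaw),np.sin(yaw),0]);z=np.array([0,0,-1.])
    q=R.from_matrix(np.c_[np.cross(y,z),y,z]).as_quat();return [q[3],q[0],q[1],q[2]]
E
python3 - <<'E'
from h import *
for sg in(1,-1):
  for p,y in(([.589,-.28,.33],.07),([.589,-.193,.075],.07),([.46,-.21,.3],.07),([.46,.27,.3],-.168),([.657,.269,.05],-.168)):
    q=manip.ik(p,quat(y,sg));print(sg,p,None if q is None else np.round(q,2))
E
```

```text
1 [0.589, -0.28, 0.33] [-0.15  0.28  0.13  0.   -1.42 -2.93]
1 [0.589, -0.193, 0.075] None
1 [0.46, -0.21, 0.3] None
1 [0.46, 0.27, 0.3] [ 0.9   0.08 -0.18  0.   -1.31  2.07]
1 [0.657, 0.269, 0.05] [ 0.66  0.55 -0.1   0.   -0.92  2.31]
-1 [0.589, -0.28, 0.33] [-0.15  0.28  0.13  0.   -1.42  0.22]
-1 [0.589, -0.193, 0.075] [-0.    0.4  -0.3   0.   -0.87  0.07]
-1 [0.46, -0.21, 0.3] [-0.04  0.03 -0.23  0.   -1.3   0.11]
-1 [0.46, 0.27, 0.3] [ 0.9   0.08 -0.18  0.   -1.31 -1.07]
-1 [0.657, 0.269, 0.05] [ 0.66  0.55 -0.1   0.   -0.92 -0.83]
```

```bash
python3 - <<'E'
from h import *
manip.movep([.50,-.13,.36],quat(.07,-1));snap("wrist","w1")
manip.move_linear([.63,-.13,.36],speed=.2);snap("wrist","w2")
print(manip.get_state()["clock"])
a=load("w1")["img"];b=load("w2")["img"]
cv2.imwrite("pics/w12.png",np.vstack([a[:290],b[:290]])[:,:,::-1])
E
```

```text
3.1417
```

View pics/w12.png

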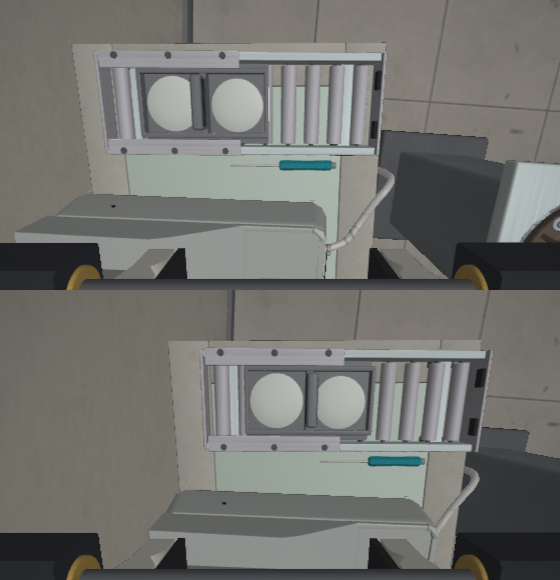

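Both wrist views show the track clearly. In view 1 the blanks are at about (172,103) and (237,105), the grip bar is at x≈198, rows 73–130, and the bumpers are at (377,80) and (374,130). In view 2 the same features sit about 105 px to the right. I'll get sub-pixel values.

```bash
python3 - <<'E'
from h import *
S=[load("w1"),load("w2")]
B=[]
for s in S:
    g=cv2.inRange(s["img"],(185,185,170),(255,255,255));g[:50]=0;g[170:]=0;g=cv2.morphologyEx(g,cv2.MORPH_OPEN,np.ones((3,3)))
    c=sorted([c for c in cv2.findContours(g,0,2)[0] if 1200<cv2.contourArea(c)<4000 and abs(cv2.boundingRect(c)[2]-cv2.boundingRect(c)[3])<12],key=lambda c:cv2.boundingRect(c)[0])
    e=[cv2.minEnclosingCircle(c) for c in c];print(e);B.append(e)
for i in range(2):
    print("blank",[x.round(4) for x in [tri(*[ray(S[k],*B[k][i][0]) for k in(0,1)])[0]]])
crops=[cv2.resize(S[0]["img"][60:145,180:220],None,fx=6,fy=6,interpolation=cv2.INTER_CUBIC),cv2.resize(S[1]["img"][67:152,290:330],None,fx=6,fy=6,interpolation=cv2.INTER_CUBIC),
 cv2.resize(S[0]["img"][60:145,362:394],None,fx=6,fy=6,interpolation=cv2.INTER_CUBIC)]
cv2.imwrite("pics/g.png",np.hstack(crops)[:,:,::-1])
E
```

```text
[]
[]Traceback (most recent call last):
  File "<stdin>", line 9, in <module>
IndexError: list index out of range
```

```bash
python3 - <<'E'
from h import *
S=[load("w1"),load("w2")]
print(S[0]["img"][103,172],S[0]["img"][82,290],S[0]["img"][100,120])
B=[]
for s in S:
    i=s["img"].astype(int);g=((i[:,:,2]>130)&(i[:,:,0]>160)&(i[:,:,1]>=i[:,:,2]+6)).astype(np.uint8);g[:50]=0;g[170:]=0;g=cv2.morphologyEx(g,cv2.MORPH_OPEN,np.ones((3,3)))
    c=sorted([c for c in cv2.findContours(g,0,2)[0] if 1200<cv2.contourArea(c)<4000],key=lambda c:cv2.boundingRect(c)[0])
    e=[cv2.minEnclosingCircle(c) for c in c];print(e);B.append(e)
crops=[cv2.resize(S[0]["img"][60:145,180:220],None,fx=6,fy=6,interpolation=cv2.INTER_CUBIC),cv2.resize(S[1]["img"][67:152,290:330],None,fx=6,fy=6,interpolation=cv2.INTER_CUBIC),
 cv2.resize(S[0]["img"][60:145,362:394],None,fx=6,fy=6,interpolation=cv2.INTER_CUBIC)]
cv2.imwrite("pics/g.png",np.hstack(crops)[:,:,::-1])
for i in range(min(map(len,B))):
    print("blank",tri(*[ray(S[k],*B[k][i][0]) for k in(0,1)]))
E
```

```text
[176 179 174] [167 165 171] [152 150 155]
[]
[]
```

View pics/g.png

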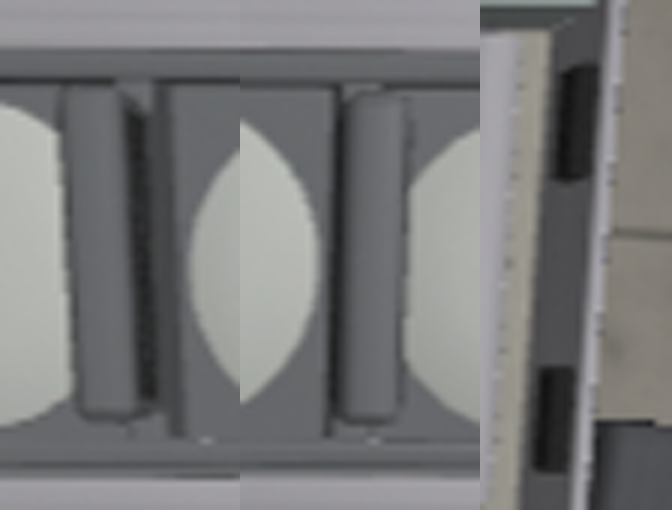

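The crop shows the grip top's end midpoints: view 1 (195.5,74.7) and (198,129.2), view 2 (312.5,82.8) and (311.8,136.5). The bumpers' faces in view 1 are at (374.8,80.8) and (371.3,130).

```bash
python3 - <<'E'
from h import *
S=[load("w1"),load("w2")];t0=load("top0")
E=[tri(ray(S[0],*a),ray(S[1],*b)) for a,b in(((195.5,74.7),(312.5,82.8)),((198,129.2),(311.8,136.5)))]
print("bar ends",E);d=E[1][0]-E[0][0];print("len",np.linalg.norm(d),"mid",(E[0][0]+E[1][0])/2,"yaw",np.degrees(np.arctan2(-d[0],d[1])))
b=[onz(S[0],*p,.049) for p in((374.8,80.8),(371.3,130))];print("bump",b);d=b[1]-b[0];print(np.degrees(np.arctan2(-d[0],d[1])))
# screws on strips (dark dots on light strip)
P=[]
for s in S:
    g=cv2.cvtColor(s["img"],cv2.COLOR_RGB2GRAY);q=[]
    guess=[(113,55),(167,55),(222,55),(124,150),(174,150),(225,151)] if s is S[0] else [(221,62),(274,62),(328,62),(224,157),(273,157),(324,157)]
    for u,v in guess:
        w=np.clip(130.-g[v-5:v+6,u-5:u+6],0,None);yy,xx=np.mgrid[v-5:v+6,u-5:u+6];q.append((np.sum(w*xx)/w.sum(),np.sum(w*yy)/w.sum()))
    P.append(q)
X=np.array([tri(ray(S[0],*a),ray(S[1],*c))[0] for a,c in zip(*P)]);print(X.round(4))
for i in(0,3):
    d=X[i]-X[i+2];print("strip yaw",np.degrees(np.arctan2(d[1],d[0])))
print("centre line pts",(X[:3]+X[3:]).round(4)/2)
# blanks
for s in S:
    i=cv2.inRange(s["img"],(150,155,150),(215,215,205));m=(s["img"][:,:,1].astype(int)-s["img"][:,:,2]>=2)&(i>0);m=m.astype(np.uint8)
    k,l,st,c=cv2.connectedComponentsWithStats(cv2.morphologyEx(m,2,np.ones((3,3))))
    for a,cc in zip(st[1:],c[1:]):
        if a[4]>1200 and 60<cc[1]<150:print(a,onz(s,*cc,.055).round(4))
E
```

```text
bar ends [(array([ 0.59797276, -0.23771383,  0.10194903]), np.float64(0.00044459982951075295)), (array([ 0.5935288 , -0.17956996,  0.10655932]), np.float64(0.0007470208801516998))]
len 0.058495414332635824 mid [ 0.59575078 -0.2086419   0.10425418] yaw 4.3706474605149985
bump [array([ 0.38614647, -0.25077642,  0.049     ]), array([ 0.38207484, -0.19094249,  0.049     ])]
3.892912500283691
[[ 0.7088 -0.2579  0.0537]
 [ 0.6429 -0.2622  0.0538]
 [ 0.577  -0.2666  0.0538]
 [ 0.7011 -0.143   0.0541]
 [ 0.6354 -0.1474  0.0537]
 [ 0.5696 -0.1518  0.0538]]
strip yaw 3.7535289914506946
strip yaw 3.8177267575625558
centre line pts [[ 0.70495 -0.20045  0.05395]
 [ 0.63915 -0.2048   0.0538 ]
 [ 0.5733  -0.2092   0.0538 ]]
[ 148   76   43   55 1951] [ 0.6392 -0.2063  0.055 ]
[ 212   79   51   53 2110] [ 0.5559 -0.2099  0.055 ]
[ 251   84   52   53 2186] [ 0.6359 -0.2068  0.055 ]
[ 318   86   47   52 1977] [ 0.5555 -0.2105  0.055 ]
```

Consistent: the strips give a track yaw of 3.8°, and the bar mid lies within 1 mm of the centre line at (0.596, −0.208). The stop is at (0.384, −0.221), so the travel is about 133 mm. Now I'll check the mat quickly with the wrist camera from two places while the gripper is empty.

```bash
python3 - <<'E'
from h import *
q=quat(-.168,-1)
manip.movep([.55,.26,.40],q);a=snap("wrist","m1")
manip.move_linear([.63,.26,.40],speed=.2);b=snap("wrist","m2")
print(manip.get_state()["clock"])
for s in(a,b):
    i=s["img"].astype(int);m=((i.max(2)<118)&(i[:,:,2]-i[:,:,0]>=3)).astype(np.uint8);m[240:]=0
    m=cv2.morphologyEx(cv2.morphologyEx(m,3,np.ones((5,5))),2,np.ones((5,5)))
    for c in cv2.findContours(m,0,2)[0]:
        if cv2.contourArea(c)>3000:
            r=cv2.minAreaRect(c);p=cv2.approxPolyDP(c,8,True)[:,0];print(r,p.tolist());print([onz(s,*x,.005).round(4).tolist() for x in p])
cv2.imwrite("pics/m12.png",np.vstack([a["img"][:290],b["img"][:290]])[:,:,::-1])
E
```

```text
5.275
((211.0, 177.5), (73.0, 122.0), 90.0) [[150, 142], [161, 164], [157, 214], [209, 214], [210, 205], [244, 214], [243, 204], [222, 206], [229, 196], [248, 200], [250, 214], [272, 213], [270, 141], [242, 141], [245, 169], [230, 159], [236, 141], [219, 150], [214, 141]]
[[0.7386, 0.1968, 0.005], [0.7304, 0.2326, 0.005], [0.7572, 0.3105, 0.005], [0.6738, 0.3246, 0.005], [0.6689, 0.3101, 0.005], [0.6176, 0.334, 0.005], [0.616, 0.3173, 0.005], [0.6502, 0.3149, 0.005], [0.6357, 0.3006, 0.005], [0.6068, 0.3121, 0.005], [0.608, 0.3356, 0.005], [0.5724, 0.3399, 0.005], [0.556, 0.226, 0.005], [0.5985, 0.2189, 0.005], [0.6021, 0.2621, 0.005], [0.6222, 0.2429, 0.005], [0.6076, 0.2173, 0.005], [0.6363, 0.2264, 0.005], [0.641, 0.2117, 0.005]]
((471.0, 42.5), (85.0, 134.0), 90.0) [[404, 0], [405, 10], [419, 9], [408, 29], [416, 85], [496, 72], [501, 47], [537, 47], [538, 0]]
[[0.3385, 0.0664, 0.005], [0.338, 0.0792, 0.005], [0.3186, 0.0812, 0.005], [0.3356, 0.1042, 0.005], [0.3291, 0.1816, 0.005], [0.2124, 0.183, 0.005], [0.2052, 0.1501, 0.005], [0.154, 0.1587, 0.005], [0.1542, 0.0975, 0.005]]

[... 392 characters left out ...]
152], [280, 133]]
[[0.7377, 0.1959, 0.005], [0.7284, 0.2174, 0.005], [0.757, 0.3093, 0.005], [0.7439, 0.2948, 0.005], [0.7383, 0.3142, 0.005], [0.673, 0.3253, 0.005], [0.6685, 0.3093, 0.005], [0.6635, 0.3269, 0.005], [0.6173, 0.3347, 0.005], [0.6145, 0.3168, 0.005], [0.6078, 0.3364, 0.005], [0.5726, 0.3407, 0.005], [0.554, 0.2271, 0.005], [0.5992, 0.2194, 0.005], [0.6144, 0.246, 0.005], [0.6188, 0.2161, 0.005]]
((512.0, 36.0), (72.0, 94.0), 90.0) [[467, 7], [468, 58], [489, 72], [524, 66], [526, 43], [559, 35], [559, 0]]
[[0.3322, 0.0898, 0.005], [0.3326, 0.1569, 0.005], [0.3028, 0.1812, 0.005], [0.2524, 0.1814, 0.005], [0.25, 0.1506, 0.005], [0.2037, 0.1479, 0.005], [0.2054, 0.1024, 0.005]]
```

View pics/m12.png

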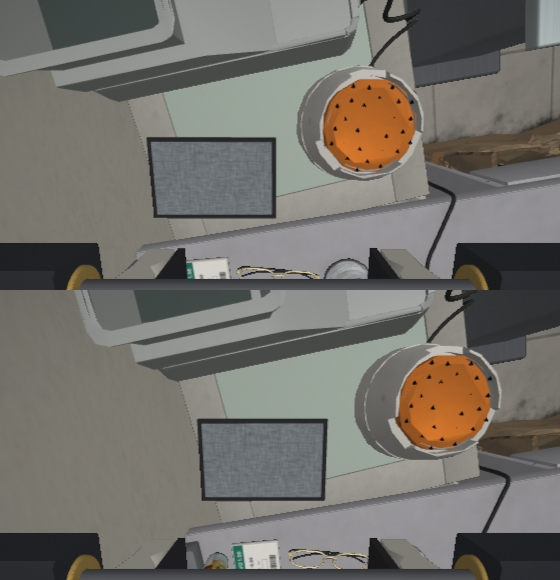

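Both views show the mat as a clean rectangle: view 1 corners (148,138), (275,138), (276,216), (154,217), view 2 (198,130), (327,130), (325,209), (203,209.5). I'll triangulate it, then grasp the grip.

```bash
python3 - <<'E'
from h import *
a,b=load("m1"),load("m2")
A=[(148,138),(275,138),(276,216),(154,217)];B=[(198,130),(327,130),(325,209),(203,209.5)]
X=np.array([tri(ray(a,*p),ray(b,*q))[0] for p,q in zip(A,B)]);print(X.round(4),X.mean(0).round(4))
for s,P in((a,A),(b,B)):
    Y=np.array([onz(s,*p,.005) for p in P]);d=Y[0]-Y[1];e=Y[3]-Y[2];print(Y.mean(0).round(4),np.linalg.norm(d),np.linalg.norm(e),np.degrees([np.arctan2(d[1],d[0]),np.arctan2(e[1],e[0])]))
q=quat(.0662,-1)
manip.movep([.5957,-.2077,.36],q)
manip.move_linear([.5957,-.2077,.13],speed=.2)
print(manip.move_linear([.5957,-.2077,.075],speed=.06,threshold=6))
manip.set_gripper(0.0)
s=manip.get_state();print(s["clock"],s["opening"],s["finger_force"],s["position"],s["contact_force"],s["ft_torque"])
E
```

```text
[[ 0.7431  0.1906 -0.0034]
 [ 0.5476  0.2231  0.0065]
 [ 0.5669  0.3463  0.0051]
 [ 0.7583  0.3118  0.0174]] [0.654  0.268  0.0064]
[0.6545 0.2685 0.005 ] 0.19510986602163513 0.19892384254536274 [-9.54844248 -9.05665934]
[0.6542 0.2689 0.005 ] 0.1965984647207589 0.19724850877417188 [-9.62791671 -9.39795824]
False
10.5333 0.13548952659128785 29.999345541000366 [ 0.59569701 -0.2076838   0.07499818] [-0.25796538 -0.21526526  0.43994135] [ 0.00793242  0.13079992 -0.02354986]
```

Grasped (11.9 mm, matching the 12 mm bar). The mat is at (0.6545, 0.2687), yaw −9.5°, z≈0.006, and agrees with the top view. Now I'll roll it to the stop.

```bash
python3 - <<'E'
from h import *
t=np.array([np.cos(.0662),np.sin(.0662),0]);p0=np.array([.5957,-.2077,.075])
print(manip.move_linear(p0-.122*t,speed=.08,threshold=15))
s=manip.get_state();print(s["position"],s["contact_force"],s["opening"])
print(manip.move_linear(p0-.148*t,speed=.02,threshold=8))
s=manip.get_state();print(s["clock"],(p0-s["position"])@t,s["position"],s["contact_force"],s["ft_torque"],s["opening"])
snap("wrist","stop")
cv2.imwrite("pics/stopc.png",cv2.resize(load("stop")["img"][:,:,::-1],None,fx=1.4,fy=1.4))
E
```

```text
False
[ 0.47431777 -0.21575944  0.07497656] [-0.7617261   1.5539635  -1.00242212] 0.13494920712310013
True
12.9917 0.13423627071291216 [ 0.46176718 -0.21672196  0.07542694] [ 2.93040781 -0.3874544  -3.09177243] [-0.08878264 -0.95489603 -0.08187238] 0.1373445956368456
```

View pics/stopc.png

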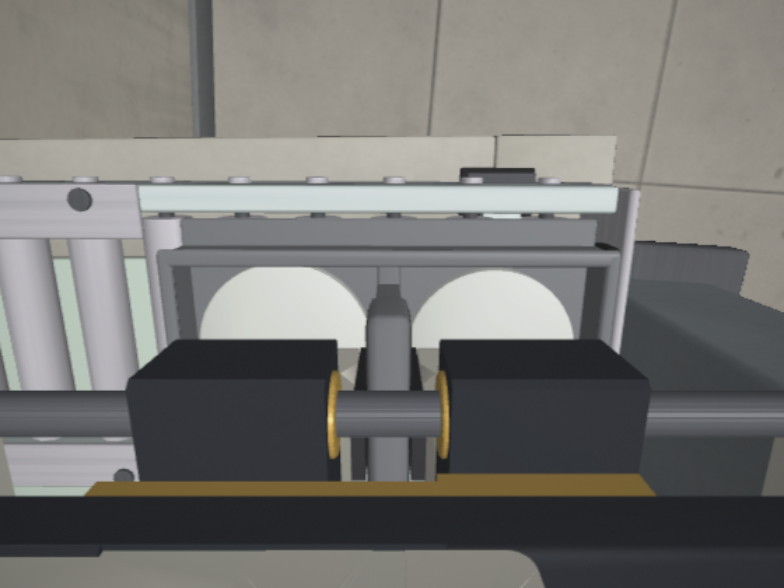

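The tray is against the stop: it travelled 134 mm against 133 expected, contact was felt, and its end meets the end plate at (617,260). Both blanks lie flat in their pockets. I'll lift and carry around the water box.

```bash
python3 - <<'E'
from h import *
p=manip.get_state()["position"]
print(manip.move_linear([p[0],p[1],.115],speed=.04,threshold=15))
s=manip.get_state();print(s["contact_force"],s["opening"])
print(manip.move_linear([p[0],p[1],.31],speed=.12))
q=quat(np.radians(-9.5),-1)
manip.move_linear([.455,.03,.31],rotation=quat(np.radians(-2),-1),speed=.13)
manip.move_linear([.47,.2687,.31],rotation=q,speed=.13)
manip.move_linear([.655,.2688,.31],speed=.13)
s=manip.get_state();print(s["clock"],s["position"],s["contact_force"],s["ft_torque"],s["opening"])
snap("wrist","over");t=snap("top","topover")
cv2.imwrite("pics/over.png",np.hstack([cv2.resize(load("over")["img"],(480,360)),cv2.resize(t["img"][80:270,160:320],(303,360))])[:,:,::-1])
E
```

```text
False
[ 0.21198469  0.16761018 -4.73492674] 0.13177875769695066
False
21.5917 [0.65459826 0.26888486 0.31041333] [-0.25939602  0.66412494 -4.58193879] [-0.00011412  0.07500327 -0.02213213] 0.13816369067970619
```

View pics/over.png

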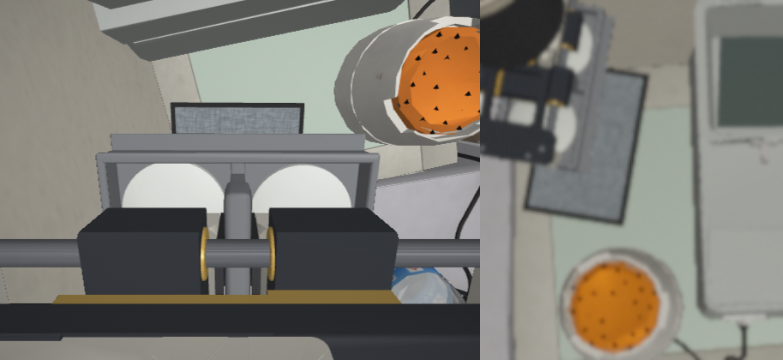

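The tray is level and parallel to the mat with both blanks seated: in the left half its flange spans (111,143)–(364,143), parallel to the mat's edge at row 104. I'll lower it.

```bash
python3 - <<'E'
from h import *
x,y=.655,.2688
manip.move_linear([x,y,.09],speed=.1)
manip.move_linear([x,y,.052],speed=.05)
print(manip.move_linear([x,y,.035],speed=.01,threshold=2.5))
s=manip.get_state();print(s["clock"],s["position"],s["contact_force"])
snap("wrist","down")
manip.set_gripper(.45)
s=manip.get_state();print(s["contact_force"],s["opening"])
manip.move_linear([x,y,.12],speed=.06)
manip.move_linear([x,y,.36],speed=.15)
manip.move_linear([.5,.22,.40],speed=.15)
snap("wrist","fin");t=snap("top","topfin");print(manip.get_state()["clock"])
cv2.imwrite("pics/fin.png",np.hstack([cv2.resize(load("fin")["img"],(480,360)),cv2.resize(t["img"][80:270,160:320],(303,360))])[:,:,::-1])
E
```

```text
True
26.0833 [0.65495793 0.26877135 0.04002905] [-0.540718    0.64809204  7.14861846]
[-0.4073712  -0.73393652 -0.75418295] 0.44912891048350484
31.4667
```

View pics/fin.png

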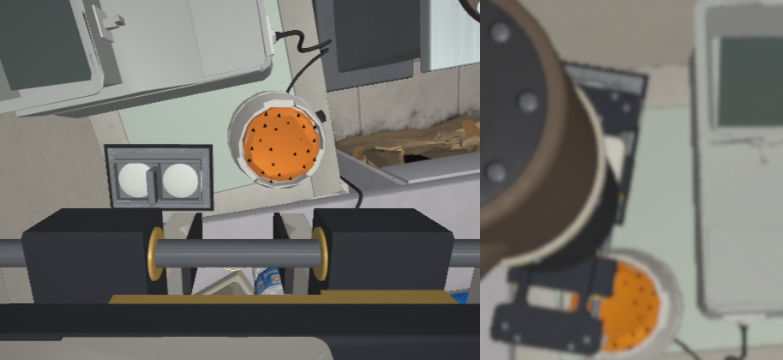

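The tray sits flat on the mat, centred at about (158,178) inside the mat's outline (105–213, 145–209), parallel to it, with both blanks in their pockets and the robot clear. I'm handing in the job.

```bash
python3 -c "
from bench import manip
print(manip.job_done())"
```

```text
the job is handed in; nothing more can be done
None
```

I handed the job in at about 31 s: the tray was rolled home against the end stop, lifted straight up and set down level on the mat, wholly within it and parallel to its long sides, with both blanks in their pockets.

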